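Set the cup gauge: close the jaw, seat the nut, back off a quarter turn and hold

TASK

On the bench gauge, slide the jaw shut on the bisque cup until the cup is nipped between the sliding jaw and the fixed jaw. Then, leaving the jaw closed on the cup, screw the knurled nut on the jaw down (clockwise from above) until it bottoms out, and back it off a quarter turn for running clearance. Finish while still gripping the nut there, with the cup standing in the gauge; leave the other pots alone.

Things in the scene. Friction and masses are not known exactly. Their poses are not given: they have to be found in the camera images.
- gauge: bench gauge fixed to the table: wooden bed 110 mm (its x) by 280 mm (its y) by 18 mm high. Origin at table height on the long centre line, 100 mm short of the fixed jaw's face; z up. Its +y axis is the closing direction, from the sliding jaw to the fixed jaw. Position and yaw vary.
- anvil: fixed aluminium jaw, an upright block 70 mm wide (gauge x), 20 mm thick, 42 mm tall, standing on the bed at its +y end. Origin at the foot of the middle of its flat inner face (the face that looks to gauge -y), on the bed's top (18 mm above the table). Axes as the gauge.
- jaw: sliding aluminium jaw: upright plate 70 mm wide, 12 mm thick, 42 mm tall, on a dark sled reaching 108 mm back (-y). Origin on the bed's top at the foot of the plate's flat face that meets the cup (looks to +y); axes as the gauge. A 30 mm dia post 70 mm behind the face bears the nut. Slides with 3 N drag whatever the nut does: drag it by the gripped nut; twisting off-centre can draw it back.
- jaw_slide (a joint): travel of the sliding jaw towards the fixed jaw, m: 0 = fully open (faces 122 mm apart), gap between the faces = 0.122 - value. Shut on the 72 mm cup it reads about 0.050. Starts between 0 and 0.03.
- nut: knurled steel nut, round, 40 mm dia, 32 mm tall, on the post of the sliding jaw, on the gauge's centre line 70 mm behind the jaw's face; moves with the jaw. Origin: centre of its underside, z up, x along a dark rib on its top. Bottomed, it sits on the post, 65 to 97 mm above the table; the 12 mm screw end stands 5 mm above its top. Nothing else on the gauge is above 70 mm. About 0.15 kg.
- nut_turn (a joint): turn of the nut, rad: grows as it is screwed down, clockwise seen from above; 0 = upper stop, 3.0 = bottomed out (hard stop). Starts between 0.1 and 1.0. The nut sinks 6 mm a full turn (0.95 mm per rad). About 0.06 N m of friction; stays where left. Fingers twisted well past the stop slip round or off the nut, so stop when it stalls (wrist moment rises).
- cup: straight-sided unglazed cup, pale fired clay, 72 mm in diameter, 50 mm tall, about 0.18 kg, standing loose on the bed between the two jaws, with a little room either side. Origin at the centre of its underside, z up.
- mug: brown clay mug 80 mm in diameter, 85 mm tall, with a handle; a bystander on the table to the robot's left. Origin at the centre of its underside.
- vase: brown clay vase 84 mm in diameter, 120 mm tall; a bystander on the table to the robot's right. Origin at the centre of its underside.
- bowl: pale bowl 90 mm in diameter, 40 mm tall; a bystander on the table beyond the gauge. Origin at the centre of its underside.
Things that resemble listed ones, but are neither listed nor needed, are in the scene too. Leave any black or brown look-alike of the cup alone.

How it is judged:
On the way, in this order (a step that is already met when the one before it is completed fails the run):
1. the cup is nipped between the sliding jaw and the fixed jaw (over 1.5 N on each) (contact force between each of jaw, anvil and cup above 1.5 N), for 0.2 s.
2. the nut is screwed down to within 0.12 rad of its stop, the jaw within 6 mm of closed on the cup (value of joint nut_turn above 2.88 rad and value of joint jaw_slide above 0.044 m), for 0.1 s.
At the end, for the whole second after the job is handed in: the fingers grip the nut (over 4 N), which stands a quarter turn (90 degrees, give or take 15) back from its stop; the jaw is closed on the cup to within 3 mm, and the cup stands upright against the fixed jaw, its centre within 42 mm of the middle of that jaw's face (value of joint nut_turn between 1.17 and 1.69 rad and contact force between the fingers and nut above 4 N and value of joint jaw_slide between 0.047 and 0.0535 m and horizontal distance between cup and anvil below 0.042 m and angle between cup's own z axis and vertical below 0.1 rad and linear speed of cup below 0.03 m/s); the arm keeps its last pose, push and grip.
It fails at once if the cup is tipped (angle between cup's own z axis and vertical above 0.35 rad).
It fails at once if the mug, vase or bowl is moved by more than 30 mm (distance of any of mug, vase, bowl from where it was at the start of the episode above 0.03 m).
It also fails if it takes over 51 s, if anything falls off the work surface, if the arm or the gripper's body presses on something with over 40 N, if the wrist force passes 120 N, or if a joint passes its speed limit or range.

ROBOT

A 6-joint arm with a two-finger parallel gripper is mounted at the origin on the work surface. World frame = base frame: x ahead of the robot, y to its left, z up, the work surface at z = 0. Lengths are in m, angles in rad, forces in N, time in s.
With the tool pointing down it reaches from about 0.35 to 0.775 m from the base axis. Payload 7.3 kg.
Tool frame: the origin (TCP) lies on the centre line of the jaws, within the pads' length; the fingertips stand 17 mm ahead of it and the grasp point (between the pads) lies 2 mm behind it (robot.tcp_to_tips is the distance from the TCP to the fingertips, in m); z points along the fingers, y is the line along which they close (so a half turn about z gives the same grasp; the last joint's range is limited). The gripper opens to 92 mm and grips with 3 to 60 N. Pads are 19 mm wide; open, the fingers measure 130 mm over their backs; the gripper's body (75 mm by 190 mm) begins 47 mm behind the grasp point.
Start: joints at [-1.484, 0.342, 1.524, -0, 1.275, -0.146], TCP at [0.121, -0.511, 0.244] pointing down, gripper open.
Joint ranges: [-2.53, 2.53], [-0.77, 2.02], [0.04, 2.7], [-1, 4.14], [0.28, 2.66], [-3.11, 3.11]. Speed limits (rad/s): [2.57, 2.57, 3.14, 3.14, 3.14, 3.14].

INTERFACE

Orientations are given as [roll, pitch, yaw] about the fixed x, y, z axes, in that order (R = Rz(yaw) Ry(pitch) Rx(roll)).
In Python, from cell import robot gives the robot as it stands. The module is installed in compiled form; this text tells all that it offers.
- The arm moves only by the tool carry_out, never from a script. Its argument "commands" is a list of rows, each a list of 3 entries, a list of its own where there are three numbers: the shift along the tool's x, y, z in m, then the turn about the tool's z in rad, then the opening, from 0 (shut) to 1 (fully open). In form: [[[dx, dy, dz], yaw, claw], ...]. A call has 1 to 20 rows; each row shifts and turns the commanded pose from where the row before left it, along the tool's axes as they then stand; what a row does not reach is not made up. A row lasts 1/8 s, in which the tool goes at most 62.5 mm and 10.7 degrees, less where a joint would pass 70% of its speed; a pose out of reach is approached as far as the arm can. A call is refused whole if a number of a shift passes 0.0625 or a number of a turn 0.188, either way. A call with a gripper value outside its range is refused whole. The fingers move at their own pace and stop on an object; "newtons" is the grip in N (left out, the last holds). Time passes only in rows, so rows that do not move let the fingers close. It gives the time, the measured TCP pose, the force, the opening and the grip force at its end, in the units of the state.
- robot.observe(): the state, without advancing time (a new reading comes with each control period).
- robot.read_camera(name): name is "scene" or "top" or "wrist"; returns a dict with "pixels" (384x512x3 uint8, red, green, blue), "fx", "fy", "cx", "cy" (pixels), "k1" (the pictures are not rectified: a ray, as slopes to the right and down, at radius r is drawn at 1 + k1 r^2 times it, then the intrinsics apply), "view" (4x4, takes a point from world to camera coordinates); the wrist camera has in their place "T_tool_cam" (4x4, takes a point from camera to tool coordinates, whose origin is the TCP and whose axes are the flange's). Camera axes: x right, y up, looking along -z (the intrinsics and any distortion apply to the point x, -y, -z); pixel columns grow to the right and rows downward; lengths in m; the calibration is good to about 2 mm. A picture is of the moment at which its call begins: read the wrist's pose just before it. There is no depth.
- robot.hand_in(): hands the job in; it is judged then, once.
Trained networks look in a picture, given as the dict that the camera call returned (one of the last four; its "shot" number tells which), for a name from the list of things; names that differ only in an ending like _2 or _b are one class to them, and where a whole thing is asked for, a point or a joint stands for the part that bears it (a point fixed in the world has none). Each returns a list of dicts, best first, with "p" (0 to 1); they miss things now and then, are a little off and sometimes report something else, mostly with a low value. They report only what shows in the picture. A call takes as long as a camera call. They do not tell look-alikes from the thing itself.
- robot.find_in(picture, name): "at" ([column, row] in pixels, amid what is visible of it).
- robot.tip_of(picture, name): "at" ([column, row] in pixels: a listed point, or the origin of a listed thing).
The state is a dict: "time": time; "qpos": joint angles; "qvel": joint speeds; "joint_efforts": joint torques, N m; "tool_pos": TCP position; "tool_rot": TCP orientation; "contact_force": force on the tool from outside, world axes, zero at the start; "torque": the same for the moment, N m; "opening": finger opening in m; "grip_force": force on a finger pad.
Only numpy, scipy, OpenCV 4.12 (cv2) and the standard library are available. Lean on these libraries where they do the work, as an engineer would, in place of code of your own. Each camera call takes 0.05 s, during which the arm holds its last target. There are 200 camera calls.

## Working session

There is one attempt and no reset: what is moved stays moved. The work goes in short steps, Python scripts to look and compute and a tool call to move; the robot and the scene stay as the last step left them, time stands still between calls to the robot, and variables do not carry over. Pictures are saved under pics/ and viewed, at most 10 in all, crops included, and the job is handed in when it is done.

Besides the shell and the picture viewer there is one more tool, called after "Call:" as name([rows], argument=value, ...), one row to a line, values as JSON. carry_out: Moves the arm, as the interface text tells. Its arguments: {"type":"object","properties":{"commands":{"type":"array"},"newtons":{"type":"number"}},"required":["commands"]}

```bash
mkdir -p pics
cat > h.py <<'E'
import numpy as np, cv2
from cell import robot
from scipy.spatial.transform import Rotation as R
def ray(pic,px,tool=None):
    d=np.array([(px[0]-pic["cx"])/pic["fx"],(px[1]-pic["cy"])/pic["fy"]])
    u=d.copy()
    for _ in range(20): u=d/(1+pic["k1"]*(u@u))
    c=np.array([u[0],-u[1],-1.])
    if "view" in pic:
        T=np.linalg.inv(np.array(pic["view"]))
    else:
        T0=np.eye(4); T0[:3,:3]=R.from_euler('xyz',tool[1]).as_matrix(); T0[:3,3]=tool[0]
        T=T0@np.array(pic["T_tool_cam"])
    return T[:3,3],T[:3,:3]@c
def atz(pic,px,z,tool=None):
    o,d=ray(pic,px,tool); return o+d*(z-o[2])/d[2]
def save(pic,name): cv2.imwrite("pics/"+name,cv2.cvtColor(pic["pixels"],cv2.COLOR_RGB2BGR))
E
python3 - <<'E'
from h import *
s=robot.observe(); print(s["time"],s["tool_pos"],s["tool_rot"],s["contact_force"])
Z=dict(gauge=0,anvil=.018,jaw=.018,nut=.067,cup=.018,mug=0,vase=0,bowl=0)
F=dict(nut=.085,cup=.06)
ims=[]
for c in ("top","scene"):
    p=robot.read_camera(c); ims.append(p)
    for n in Z:
        for k in ("tip_of","find_in"):
            for r in getattr(robot,k)(p,n)[:3]:
                z=Z[n] if k=="tip_of" else F.get(n,Z[n])
                print(c,n,k,np.round(r["at"]),round(r["p"],2),np.round(atz(p,r["at"],z),3))
    save(p,c+"0.png")
print(robot.observe()["time"])
E
```

```text
0.0 [ 0.12111759 -0.51045816  0.24306732] [-3.14010774e+00 -2.38483571e-04  2.32808769e-01] [0.09269636 0.29059887 0.12469317]
top gauge tip_of [273. 207.] 0.56 [ 0.553 -0.048  0.   ]
top gauge find_in [281. 207.] 0.95 [ 0.554 -0.077  0.   ]
top anvil tip_of [241. 206.] 0.62 [0.548 0.058 0.018]
top anvil find_in [235. 207.] 0.55 [0.544 0.075 0.018]
top anvil find_in [398. 248.] 0.5 [ 0.429 -0.462  0.018]
top jaw tip_of [272. 206.] 0.6 [ 0.552 -0.044  0.018]
top jaw find_in [289. 204.] 0.81 [ 0.561 -0.1    0.018]
top nut tip_of [291. 200.] 0.67 [ 0.566 -0.102  0.067]
top nut find_in [293. 201.] 0.72 [ 0.559 -0.109  0.085]
top cup tip_of [197. 229.] 0.96 [0.468 0.195 0.018]
top cup tip_of [219. 256.] 0.84 [0.383 0.12  0.018]
top cup tip_of [250. 205.] 0.81 [0.552 0.026 0.018]
top cup find_in [253. 250.] 0.92 [0.403 0.009 0.06 ]
top cup find_in [205. 194.] 0.92 [0.575 0.171 0.06 ]
top cup find_in [196. 225.] 0.9 [0.474 0.192 0.06 ]
top mug tip_of [145. 204.] 0.8 [0.543 0.382 0.   ]
top mug tip_of [253. 139.] 0.25 [0.787 0.027 0.   ]
top mug find_in [143. 203.] 0.84 [0.546 0.39  0.   ]
t
[... 757 characters left out ...]
 0.95 [0.405 0.133 0.018]
scene cup tip_of [273. 192.] 0.94 [0.559 0.015 0.018]
scene cup tip_of [330. 204.] 0.89 [0.517 0.202 0.018]
scene cup find_in [278. 185.] 0.92 [0.564 0.034 0.06 ]
scene cup find_in [297. 169.] 0.85 [0.452 0.045 0.06 ]
scene cup find_in [326. 176.] 0.84 [0.438 0.15  0.06 ]
scene mug tip_of [381. 233.] 0.72 [0.542 0.38  0.   ]
scene mug find_in [384. 222.] 0.9 [ 0.493  0.374 -0.   ]
scene vase tip_of [192. 144.] 0.57 [ 0.435 -0.451  0.   ]
scene vase find_in [190. 134.] 0.76 [ 0.375 -0.517  0.   ]
scene vase find_in [241. 168.] 0.17 [ 0.476 -0.175  0.   ]
scene bowl tip_of [239. 238.] 0.78 [0.779 0.028 0.   ]
scene bowl find_in [238. 228.] 0.58 [0.747 0.002 0.   ]
1.7
```

```bash
python3 -c "
import cv2
a=cv2.imread('pics/top0.png')[130:290,130:330]
cv2.imwrite('pics/topc.png',cv2.resize(a,None,fx=3.75,fy=3.75,interpolation=cv2.INTER_CUBIC))"
```

```text
(no output)
```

View pics/topc.png

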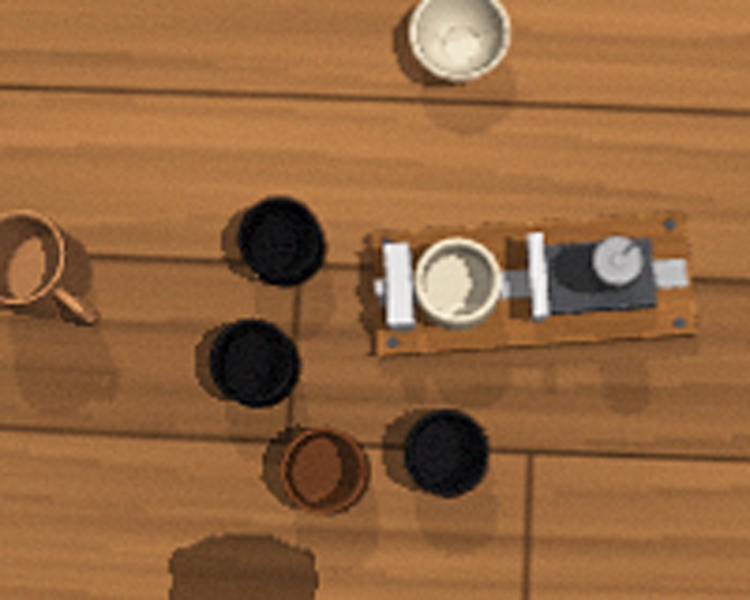

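The top view shows the gauge at (265,205), with the anvil at (236,206), the pale cup at (252,205) and the nut at (295,199). Possible confusions with the cup are the black cups at (205,194), (198,227) and (249,251), the brown cup at (217,256) and the pale bowl at (252,140). The pale cup between the jaws matches the description, so that is my choice. This picture was itself a close crop, which confirms it.

Call:
carry_out([
  [[0.0435,-0.0238,0],0,1],
  [[0.0435,-0.0238,0],0,1],
  [[0.0435,-0.0238,0],0,1],
  [[0.0435,-0.0238,0],0,1],
  [[0.0435,-0.0238,0],0,1],
  [[0.0435,-0.0238,0],0,1],
  [[0.0435,-0.0238,0],0,1],
  [[0.0435,-0.0238,0],0,1],
  [[0.0435,-0.0238,0],0,1],
  [[0.0435,-0.0238,0],0,1],
  [[0.0435,-0.0238,0],0,1],
  [[0.0435,-0.0238,0],0,1],
])

```text
time: 3.2
tool_pos: [0.5643, -0.1113, 0.2437]
tool_rot: [3.141, -0.0, 0.233]
contact_force: [0.9, -0.8, -0.4]
opening: 0.0918
grip_force: 0.0
```

Call:
carry_out([
  [[0,0,0],-0.186,1],
  [[0,0,0],-0.186,1],
  [[0,0,0],-0.186,1],
  [[0,0,0],-0.186,1],
  [[0,0,0],-0.186,1],
  [[0,0,0],-0.186,1],
  [[0,0,0],-0.186,1],
  [[0,0,0],-0.186,1],
  [[0,0,0],-0.186,1],
  [[0,0,0],-0.186,1],
  [[0,0,0],-0.186,1],
  [[0,0,0],-0.186,1],
  [[0,0,0],-0.186,1],
  [[0,0,0],-0.186,1],
  [[0,0,0],-0.186,1],
  [[0,0,0],-0.186,1],
  [[0,0,0],0,1],
  [[0,0,0],0,1],
])

```text
time: 5.45
tool_pos: [0.5632, -0.1125, 0.2437]
tool_rot: [-3.142, -0.0, -3.078]
contact_force: [-0.5, -0.4, 0.2]
opening: 0.0919
grip_force: 0.0
```

Run:
```python
from h import *
s=robot.observe(); t=(s["tool_pos"],s["tool_rot"]); print(s["time"],t,s["qpos"],s["contact_force"])
p=robot.read_camera("wrist"); save(p,"w1.png")
for n,z in dict(nut=.067,jaw=.018,cup=.018,anvil=.018).items():
    for r in robot.tip_of(p,n)[:2]+robot.find_in(p,n)[:2]:
        print(n,np.round(r["at"]),round(r["p"],2),np.round(atz(p,r["at"],z,t),4),np.round(atz(p,r["at"],.098,t),4))
```

```text
5.45 (array([ 0.56315248, -0.1125041 ,  0.24367358]), array([-3.14155568e+00, -6.98858093e-05, -3.07801748e+00])) [-3.30579141e-01  4.32961507e-01  1.38409895e+00 -6.28705796e-05
  1.32458253e+00 -1.96493532e+00] [-0.49360742 -0.35129543  0.1810684 ]
nut [260. 173.] 0.81 [ 0.5631 -0.1087  0.067 ] [ 0.5556 -0.1095  0.098 ]
nut [262. 175.] 0.71 [ 0.5647 -0.1071  0.067 ] [ 0.5571 -0.108   0.098 ]
jaw [317. 159.] 0.9 [ 0.554 -0.043  0.018] [ 0.5393 -0.0591  0.098 ]
jaw [275. 161.] 0.92 [ 0.5596 -0.0915  0.018 ] [ 0.5437 -0.097   0.098 ]
cup [389.  26.] 0.93 [0.4048 0.0185 0.018 ] [ 0.4227 -0.011   0.098 ]
cup [478.  19.] 0.8 [0.3868 0.1169 0.018 ] [0.4087 0.0658 0.098 ]
cup [483.  26.] 0.76 [0.3933 0.1244 0.018 ] [0.4137 0.0717 0.098 ]
cup [488. 192.] 0.71 [0.5804 0.1778 0.018 ] [0.5599 0.1134 0.098 ]
anvil [373. 155.] 0.35 [0.5449 0.023  0.018 ] [ 0.5322 -0.0075  0.098 ]
anvil [426. 157.] 0.91 [0.5419 0.087  0.018 ] [0.5298 0.0425 0.098 ]
```

View pics/w1.png

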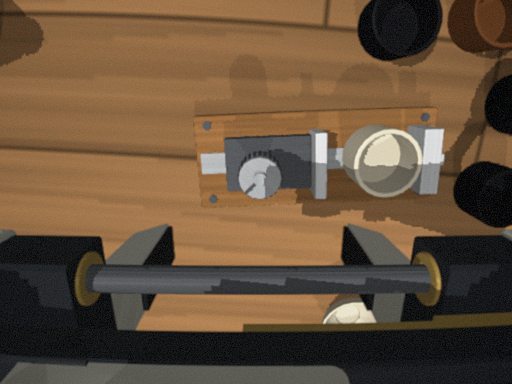

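The wrist view shows the nut top at about (260,177) with its rib, the jaw plate at (319,163), the pale cup at (388,162) and the anvil at (428,160). The gauge screws are at (207,126), (213,199) and (426,117).

Run:
```python
from h import *
s=robot.observe(); t=(s["tool_pos"],s["tool_rot"])
p=robot.read_camera("wrist")
A=[atz(p,x,.018,t) for x in ((207,126),(213,199),(426,117))]
d=A[2]-A[0]; print(np.round(A,4),"yaw",np.arctan2(-d[0],d[1]))
g=cv2.cvtColor(p["pixels"],cv2.COLOR_RGB2GRAY); big=cv2.resize(g[145:210,230:300],None,fx=6,fy=6,interpolation=cv2.INTER_CUBIC)
c=cv2.HoughCircles(cv2.GaussianBlur(big,(9,9),2),cv2.HOUGH_GRADIENT,1,60,param1=80,param2=20,minRadius=100,maxRadius=160)
for q in (c[0][:4] if c is not None else []):
    x=[q[0]/6+230,q[1]/6+145]; print(np.round(x,1),q[2]/6,np.round(atz(p,x,.0985,t),4))
a=cv2.resize(p["pixels"][145:210,220:340],None,fx=6,fy=6,interpolation=cv2.INTER_CUBIC)
cv2.imwrite("pics/w1c.png",a[:,:,::-1]); print(p["fx"])
```

```text
[[ 0.524  -0.1716  0.018 ]
 [ 0.6107 -0.1623  0.018 ]
 [ 0.4958  0.0773  0.018 ]] yaw 0.11302549914201748
[260.9 178.6] 22.1 [ 0.5606 -0.1087  0.0985]
319.1882289267251
```

View pics/w1c.png

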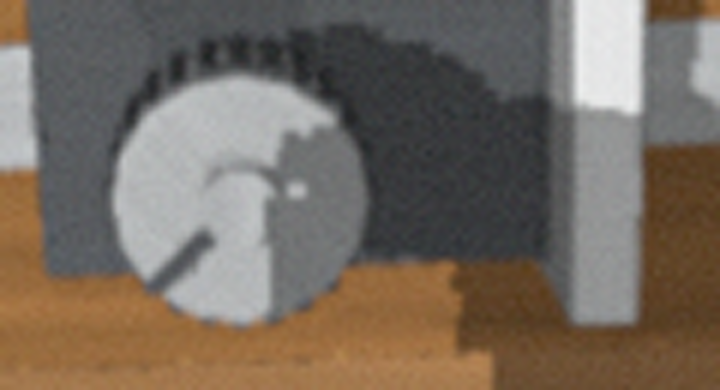

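Call:
carry_out([
  [[0.003,0.0032,0.03],-0.036,1],
  [[0,0,0.03],0,1],
  [[0,0,0],0,1],
  [[0,0,0],0,1],
])

```text
time: 6.45
tool_pos: [0.5606, -0.1098, 0.1849]
tool_rot: [-3.141, 0.001, -3.039]
contact_force: [0.1, -0.3, 0.4]
opening: 0.092
grip_force: 0.0
```

Run:
```python
from h import *
s=robot.observe(); t=(s["tool_pos"],s["tool_rot"]); print(s["time"],t)
p=robot.read_camera("wrist"); save(p,"w2.png")
for r in robot.tip_of(p,"nut")[:2]: print(np.round(r["at"]),round(r["p"],2),np.round(atz(p,r["at"],.067,t),4))
g=cv2.cvtColor(p["pixels"],cv2.COLOR_RGB2GRAY); big=cv2.resize(g[150:280,180:340],None,fx=4,fy=4,interpolation=cv2.INTER_CUBIC)
c=cv2.HoughCircles(cv2.GaussianBlur(big,(9,9),2),cv2.HOUGH_GRADIENT,1,60,param1=80,param2=20,minRadius=110,maxRadius=190)
for q in (c[0][:4] if c is not None else []):
    x=[q[0]/4+180,q[1]/4+150]; print(np.round(x,1),q[2]/4,np.round(atz(p,x,.0995,t),4))
```

```text
6.45 (array([ 0.56060848, -0.10976903,  0.18485987]), array([-3.14083430e+00,  1.48784499e-03, -3.03852710e+00]))
[254. 189.] 0.92 [ 0.5606 -0.1117  0.067 ]
```

View pics/w2.png

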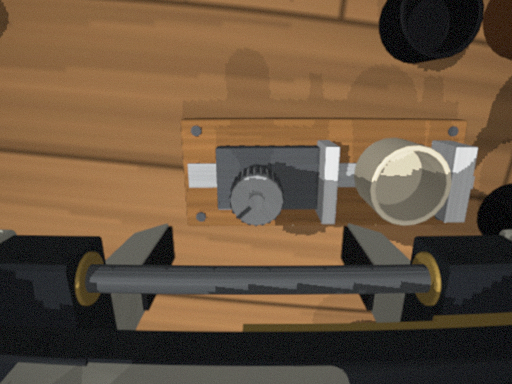

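The gauge now lies square in the wrist view (yaw about 0.10). The nut top is at about (257,199), the jaw plate at (328,182), the cup at (411,185) and the anvil at (455,182).

Run:
```python
from h import *
s=robot.observe(); t=(s["tool_pos"],s["tool_rot"])
p=robot.read_camera("wrist")
for x in ((257,199.5),(231,199),(284,199)): print(np.round(atz(p,x,.0993,t),4))
for x in ((197,131),(202,216),(453,131)): print(np.round(atz(p,x,.018,t),4))
print(np.round(p["T_tool_cam"],3),p["k1"])
```

```text
[ 0.5594 -0.1096  0.0993]
[ 0.561  -0.1289  0.0993]
[ 0.5569 -0.0896  0.0993]
[ 0.5237 -0.1712  0.018 ]
[ 0.6102 -0.1616  0.018 ]
[0.4966 0.0766 0.018 ]
[[ 0.     0.959  0.284  0.076]
 [ 1.    -0.    -0.001  0.001]
 [-0.     0.284 -0.959 -0.14 ]
 [ 0.     0.     0.     1.   ]] -0.06644078268898973
```

Call:
carry_out([
  [[0.0006,0,0.03],0,1],
  [[0,0,0.03],0,1],
  [[0,0,0.022],0,1],
  [[0,0,0.01],0,1],
  [[0,0,0],0,1],
  [[0,0,0],0,1],
])

```text
time: 7.35
tool_pos: [0.5601, -0.1099, 0.0929]
tool_rot: [-3.141, 0.002, -3.038]
contact_force: [-0.2, 0.7, -0.3]
opening: 0.0922
grip_force: 0.0
```

Call:
carry_out([
  [[0,0,0],0,0.35],
  [[0,0,0],0,0.2],
  [[0,0,0],0,0.2],
  [[0,0,0],0,0.2],
  [[0,0,0],0,0.2],
  [[0,0,0],0,0.2],
], newtons=30)

```text
time: 8.1
tool_pos: [0.5594, -0.1099, 0.0917]
tool_rot: [-3.141, -0.0, -3.038]
contact_force: [0.7, -1.3, -0.3]
opening: 0.0397
grip_force: 30.0
```

Run:
```python
from h import *
s=robot.observe(); print({k:np.round(s[k],4) for k in s if k not in("qvel","joint_efforts")})
```

```text
{'time': np.float64(8.1), 'qpos': array([-3.2810e-01,  5.8170e-01,  1.5903e+00, -5.0000e-04,  9.6940e-01,
       -2.0018e+00]), 'tool_pos': array([ 0.5594, -0.1099,  0.0917]), 'tool_rot': array([-3.1411, -0.    , -3.0384]), 'contact_force': array([ 0.7121, -1.2555, -0.3021]), 'torque': array([-0.0666, -0.1836, -0.004 ]), 'grip_force': np.float64(30.0), 'opening': np.float64(0.0397)}
```

Call:
carry_out([
  [[0,0.004,0],0,0.2],
  [[0,0.004,0],0,0.2],
  [[0,0.004,0],0,0.2],
  [[0,0.004,0],0,0.2],
  [[0,0,0],0,0.2],
])

```text
time: 8.72
tool_pos: [0.5576, -0.0929, 0.0917]
tool_rot: [3.141, -0.0, -3.038]
contact_force: [-0.6, -0.9, 0.2]
opening: 0.0393
grip_force: 30.0
```

Call:
carry_out([
  [[0,0.002,0],0,0.2],
  [[0,0.002,0],0,0.2],
  [[0,0,0],0,0.2],
])

```text
time: 9.1
tool_pos: [0.5572, -0.0895, 0.0917]
tool_rot: [3.141, -0.0, -3.038]
contact_force: [0.5, -0.7, 0.7]
opening: 0.0394
grip_force: 30.0
```

Run:
```python
from h import *
s=robot.observe(); print({k:np.round(s[k],4) for k in ("tool_pos","contact_force","torque","opening")})
p=robot.read_camera("wrist"); save(p,"w3.png")
```

```text
{'tool_pos': array([ 0.5572, -0.0895,  0.0917]), 'contact_force': array([ 0.5379, -0.7365,  0.7473]), 'torque': array([-0.2074, -0.0489,  0.0323]), 'opening': np.float64(0.0394)}
```

View pics/w3.png

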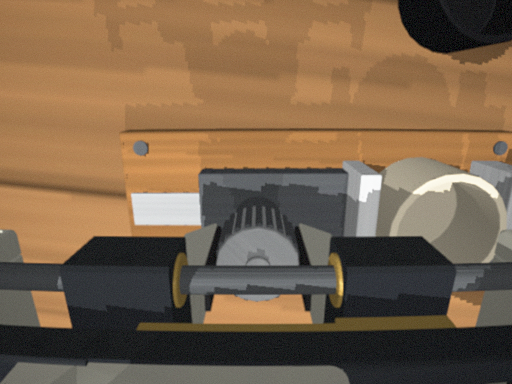

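The nut is gripped at (257,265) and the jaw plate at (362,195) has moved along with it. The cup at (447,215) still has a few mm of play.

Call:
carry_out([
  [[0,0.002,0],0,0.2],
  [[0,0.002,0],0,0.2],
  [[0,0.001,0],0,0.2],
])

```text
time: 9.52
tool_pos: [0.5568, -0.0847, 0.0917]
tool_rot: [-3.141, -0.0, -3.038]
contact_force: [-1.7, -4.0, 0.7]
opening: 0.0394
grip_force: 30.0
```

Call:
carry_out([
  [[0,0.001,0],0,0.2],
  [[0,0.001,0],0,0.2],
  [[0,0,0],0,0.2],
])

```text
time: 9.9
tool_pos: [0.5565, -0.0827, 0.0917]
tool_rot: [-3.142, -0.0, -3.038]
contact_force: [-0.9, -4.0, 0.7]
opening: 0.0391
grip_force: 30.0
```

Call:
carry_out([
  [[0,0.001,0],0,0.2],
  [[0,0.001,0],0,0.2],
  [[0,0,0],0,0.2],
])

```text
time: 10.28
tool_pos: [0.5564, -0.0808, 0.0917]
tool_rot: [-3.141, -0.0, -3.038]
contact_force: [-1.5, -4.6, 0.8]
opening: 0.0395
grip_force: 30.0
```

Call:
carry_out([
  [[0,0.001,0],0,0.2],
  [[0,0.001,0],0,0.2],
  [[0,0,0],0,0.2],
])

```text
time: 10.65
tool_pos: [0.5563, -0.0806, 0.0917]
tool_rot: [-3.139, 0.0, -3.038]
contact_force: [-1.3, -11.4, -0.9]
opening: 0.0396
grip_force: 30.0
```

Call:
carry_out([
  [[0,0.001,0],0,0.2],
  [[0,0.001,0],0,0.2],
  [[0,0,0],0,0.2],
])

```text
time: 11.02
tool_pos: [0.5563, -0.0803, 0.0918]
tool_rot: [-3.136, 0.0, -3.038]
contact_force: [-1.2, -19.4, -2.1]
opening: 0.0392
grip_force: 30.0
```

Call:
carry_out([
  [[0,0.001,0],0,0.2],
  [[0,0.001,0],0,0.2],
  [[0,0,0],0,0.2],
])

```text
time: 11.4
tool_pos: [0.5563, -0.0801, 0.0918]
tool_rot: [-3.133, 0.001, -3.038]
contact_force: [-1.4, -27.0, -4.3]
opening: 0.0393
grip_force: 30.0
```

Call:
carry_out([
  [[0,-0.002,0],0,0.2],
  [[0,-0.002,0],0,0.2],
  [[0,0,0],0,0.2],
])

```text
time: 11.78
tool_pos: [0.5563, -0.0806, 0.0917]
tool_rot: [-3.139, 0.0, -3.039]
contact_force: [-0.9, -11.2, -2.0]
opening: 0.0396
grip_force: 30.0
```

Call:
carry_out([
  [[0,0,0.00015],0.16,0.2],
  [[0,0,0.00015],0.16,0.2],
  [[0,0,0.00015],0.16,0.2],
  [[0,0,0],0,0.2],
])

```text
time: 12.28
tool_pos: [0.5564, -0.0802, 0.0913]
tool_rot: [-3.14, 0.001, 2.763]
contact_force: [-0.2, -10.8, -1.3]
opening: 0.0393
grip_force: 30.0
```

Run:
```python
from h import *
s=robot.observe(); print({k:np.round(s[k],4) for k in ("time","tool_pos","tool_rot","contact_force","torque","opening","qpos")})
```

```text
{'time': np.float64(12.275), 'tool_pos': array([ 0.5564, -0.0802,  0.0913]), 'tool_rot': array([-3.1397e+00,  1.4000e-03,  2.7630e+00]), 'contact_force': array([ -0.1533, -10.7712,  -1.2961]), 'torque': array([-1.6777,  0.1243, -0.0596]), 'opening': np.float64(0.0393), 'qpos': array([-0.2784,  0.57  ,  1.6148, -0.0025,  0.9556, -1.4691])}
```

Call:
carry_out([
  [[0,0,0.00015],0.16,0.2],
  [[0,0,0.00015],0.16,0.2],
  [[0,0,0.00015],0.16,0.2],
  [[0,0,0.00015],0.16,0.2],
  [[0,0,0.00015],0.16,0.2],
  [[0,0,0.00015],0.16,0.2],
  [[0,0,0],0,0.2],
])

```text
time: 13.15
tool_pos: [0.5569, -0.0798, 0.0904]
tool_rot: [3.14, 0.002, 1.803]
contact_force: [1.2, -9.0, -2.5]
opening: 0.0396
grip_force: 30.0
```

```bash
cat > st.py <<'E'
from h import *
s=robot.observe(); print({k:np.round(s[k],4) for k in ("time","tool_pos","tool_rot","contact_force","torque","opening","grip_force")})
E
python3 st.py
```

```text
{'time': np.float64(13.15), 'tool_pos': array([ 0.5569, -0.0798,  0.0904]), 'tool_rot': array([3.1403e+00, 2.0000e-03, 1.8029e+00]), 'contact_force': array([ 1.1515, -8.999 , -2.4813]), 'torque': array([-1.4331, -0.2235, -0.0347]), 'opening': np.float64(0.0396), 'grip_force': np.float64(30.0)}
```

Call:
carry_out([
  [[0,0,0.00015],0.16,0.2],
  [[0,0,0.00015],0.16,0.2],
  [[0,0,0.00015],0.16,0.2],
  [[0,0,0],0,0.2],
])

```text
time: 13.65
tool_pos: [0.5573, -0.0798, 0.0899]
tool_rot: [3.139, 0.001, 1.323]
contact_force: [2.4, -8.8, -3.3]
opening: 0.0394
grip_force: 30.0
```

```bash
python3 st.py
```

```text
{'time': np.float64(13.65), 'tool_pos': array([ 0.5573, -0.0798,  0.0899]), 'tool_rot': array([3.1387e+00, 1.1000e-03, 1.3228e+00]), 'contact_force': array([ 2.4365, -8.7548, -3.2696]), 'torque': array([-1.38  , -0.3528, -0.0259]), 'opening': np.float64(0.0394), 'grip_force': np.float64(29.9996)}
```

Call:
carry_out([
  [[0,0,0.0001],0.1,0.2],
  [[0,0,0],0,0.2],
])

```text
time: 13.9
tool_pos: [0.5574, -0.0798, 0.0898]
tool_rot: [3.138, 0.001, 1.224]
contact_force: [2.4, -8.6, -4.4]
opening: 0.0394
grip_force: 30.0
```

```bash
python3 st.py
```

```text
{'time': np.float64(13.9), 'tool_pos': array([ 0.5574, -0.0798,  0.0898]), 'tool_rot': array([3.1384e+00, 8.0000e-04, 1.2235e+00]), 'contact_force': array([ 2.4361, -8.5644, -4.4321]), 'torque': array([-1.3923, -0.4892, -0.0565]), 'opening': np.float64(0.0394), 'grip_force': np.float64(29.9992)}
```

Call:
carry_out([
  [[0,0,0.0001],0.1,0.2],
  [[0,0,0],0,0.2],
])

```text
time: 14.15
tool_pos: [0.5574, -0.0798, 0.0897]
tool_rot: [3.138, 0.0, 1.124]
contact_force: [2.8, -9.1, -4.6]
opening: 0.0392
grip_force: 30.0
```

```bash
python3 st.py
```

```text
{'time': np.float64(14.15), 'tool_pos': array([ 0.5574, -0.0798,  0.0897]), 'tool_rot': array([3.1382e+00, 4.0000e-04, 1.1236e+00]), 'contact_force': array([ 2.7752, -9.0517, -4.601 ]), 'torque': array([-1.4174, -0.4788, -0.058 ]), 'opening': np.float64(0.0392), 'grip_force': np.float64(29.9991)}
```

Call:
carry_out([
  [[0,0,0.0001],0.1,0.2],
  [[0,0,0],0,0.2],
])

```text
time: 14.4
tool_pos: [0.5577, -0.0795, 0.0897]
tool_rot: [3.138, -0.0, 1.025]
contact_force: [2.8, -7.0, -3.7]
opening: 0.0392
grip_force: 30.0
```

```bash
python3 st.py
```

```text
{'time': np.float64(14.4), 'tool_pos': array([ 0.5577, -0.0795,  0.0897]), 'tool_rot': array([ 3.1378e+00, -4.0000e-04,  1.0246e+00]), 'contact_force': array([ 2.8127, -7.0136, -3.735 ]), 'torque': array([-1.1261, -0.6879,  0.2608]), 'opening': np.float64(0.0392), 'grip_force': np.float64(29.9997)}
```

Call:
carry_out([
  [[0,0,0.0001],0.1,0.2],
  [[0,0,0],0,0.2],
])

```text
time: 14.65
tool_pos: [0.5588, -0.0783, 0.0898]
tool_rot: [3.137, -0.003, 0.925]
contact_force: [8.4, -1.4, -5.9]
opening: 0.0393
grip_force: 30.0
```

```bash
python3 st.py
```

```text
{'time': np.float64(14.65), 'tool_pos': array([ 0.5588, -0.0783,  0.0898]), 'tool_rot': array([ 3.1367, -0.0035,  0.9249]), 'contact_force': array([ 8.3728, -1.3642, -5.9358]), 'torque': array([-0.1175, -1.3022,  0.518 ]), 'opening': np.float64(0.0393), 'grip_force': np.float64(29.9994)}
```

The moment about z jumped to 0.52 N m and the tool has slid along the pads, so the nut is bottomed. I'll open, re-centre and regrip so the back-off is measured cleanly.

Call:
carry_out([
  [[0,0,0],0,0.6],
  [[0,0,0],0,0.6],
  [[0,0,0],0,0.6],
])

```text
time: 15.02
tool_pos: [0.556, -0.0784, 0.0894]
tool_rot: [-3.141, -0.0, 0.925]
contact_force: [0.5, -0.5, 0.3]
opening: 0.0548
grip_force: 0.0
```

```bash
python3 st.py
python3 - <<'E'
from h import *
p=robot.read_camera("wrist"); save(p,"w4.png")
E
```

```text
{'time': np.float64(15.025), 'tool_pos': array([ 0.556 , -0.0784,  0.0894]), 'tool_rot': array([-3.141e+00, -1.000e-04,  9.248e-01]), 'contact_force': array([ 0.4827, -0.4682,  0.2905]), 'torque': array([-0.0544, -0.0489,  0.0544]), 'opening': np.float64(0.0548), 'grip_force': np.float64(0.0)}
```

View pics/w4.png

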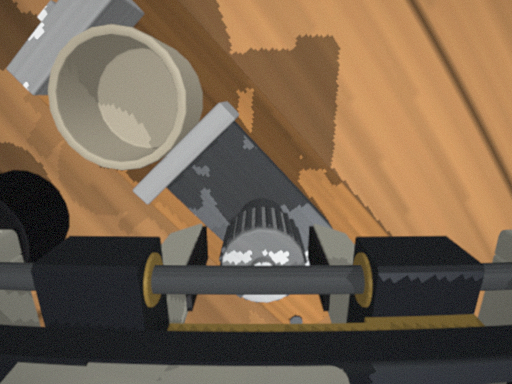

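The view shows the cup upright and nipped between the plate at (190,155) and the anvil at (70,45). The nut at (262,262) sits slightly right of the midpoint between the fingers.

Call:
carry_out([
  [[-0.0012,0.0021,0],0,0.6],
  [[0,0,0],0,0.6],
  [[0,0,0],0,0.2],
  [[0,0,0],0,0.2],
  [[0,0,0],0,0.2],
  [[0,0,0],0,0.2],
], newtons=30)

```text
time: 15.82
tool_pos: [0.5571, -0.081, 0.0895]
tool_rot: [3.142, 0.0, 0.925]
contact_force: [-0.4, 0.3, -0.3]
opening: 0.0396
grip_force: 30.0
```

```bash
python3 st.py
```

```text
{'time': np.float64(15.825), 'tool_pos': array([ 0.5571, -0.081 ,  0.0895]), 'tool_rot': array([3.1415e+00, 1.0000e-04, 9.2490e-01]), 'contact_force': array([-0.4355,  0.2553, -0.3387]), 'torque': array([-0.0611, -0.0744,  0.0121]), 'opening': np.float64(0.0396), 'grip_force': np.float64(29.9999)}
```

Call:
carry_out([
  [[0.0015,-0.0014,0],0,0.2],
  [[0,0,0],0,0.2],
])

```text
time: 16.08
tool_pos: [0.5571, -0.0807, 0.0895]
tool_rot: [3.139, 0.002, 0.925]
contact_force: [-0.3, -8.0, -1.2]
opening: 0.0395
grip_force: 30.0
```

```bash
python3 st.py
```

```text
{'time': np.float64(16.075), 'tool_pos': array([ 0.5571, -0.0807,  0.0895]), 'tool_rot': array([3.1394e+00, 2.0000e-03, 9.2510e-01]), 'contact_force': array([-0.3297, -7.9985, -1.1868]), 'torque': array([-1.3765, -0.0031,  0.025 ]), 'opening': np.float64(0.0395), 'grip_force': np.float64(29.9996)}
```

Call:
carry_out([
  [[0,0,0],0.06,0.2],
  [[0,0,0],0,0.2],
])

```text
time: 16.32
tool_pos: [0.5576, -0.0801, 0.0896]
tool_rot: [3.139, 0.001, 0.866]
contact_force: [2.1, -5.3, -2.5]
opening: 0.0393
grip_force: 30.0
```

```bash
python3 st.py
```

```text
{'time': np.float64(16.325), 'tool_pos': array([ 0.5576, -0.0801,  0.0896]), 'tool_rot': array([3.139e+00, 8.000e-04, 8.657e-01]), 'contact_force': array([ 2.1429, -5.2856, -2.5398]), 'torque': array([-0.8831, -0.376 ,  0.5489]), 'opening': np.float64(0.0393), 'grip_force': np.float64(29.9991)}
```

It stalls at once, so bottoming is confirmed with the tool at yaw about 0.92. I'll back off to yaw about 2.50.

Call:
carry_out([
  [[0,0,-0.00015],-0.163,0.2],
  [[0,0,-0.00015],-0.163,0.2],
  [[0,0,-0.00015],-0.163,0.2],
  [[0,0,-0.00015],-0.163,0.2],
  [[0,0,-0.00015],-0.163,0.2],
  [[0,0,-0.00015],-0.163,0.2],
  [[0,0,-0.00015],-0.163,0.2],
  [[0,0,-0.00015],-0.163,0.2],
  [[0,0,-0.00015],-0.163,0.2],
  [[0,0,-0.00015],-0.163,0.2],
  [[0,0,0],0,0.2],
  [[0,0,0],0,0.2],
])

```text
time: 17.82
tool_pos: [0.5566, -0.0802, 0.0911]
tool_rot: [-3.14, 0.001, 2.495]
contact_force: [-1.8, -6.6, 0.6]
opening: 0.0391
grip_force: 30.0
```

```bash
python3 st.py
python3 - <<'E'
from h import *
p=robot.read_camera("wrist"); save(p,"w5.png"); q=robot.read_camera("scene")
a=cv2.resize(q["pixels"][130:230,210:340],None,fx=5,fy=5,interpolation=cv2.INTER_CUBIC)
cv2.imwrite("pics/s5.png",a[:,:,::-1])
E
```

```text
{'time': np.float64(17.825), 'tool_pos': array([ 0.5566, -0.0802,  0.0911]), 'tool_rot': array([-3.1395e+00,  7.0000e-04,  2.4953e+00]), 'contact_force': array([-1.8127, -6.634 ,  0.5545]), 'torque': array([-1.0667,  0.2015,  0.0584]), 'opening': np.float64(0.0391), 'grip_force': np.float64(29.9995)}
```

View pics/w5.png

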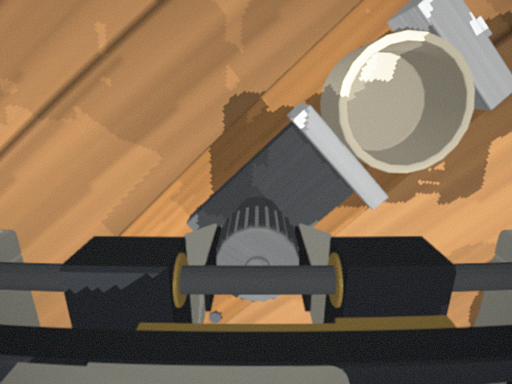

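The view shows the nut gripped at (258,260), and the cup standing upright against the jaw plate and the anvil. The tool turned back 1.57 rad from the regrip, and the push on the jaw is holding at 6.6 N.

```bash
python3 -c "
from cell import robot
print(robot.hand_in())"
```

```text
the job is handed in; nothing more can be done
None
```

The cup is nipped between the jaws, the nut was bottomed out and backed off about a quarter turn, and the job was handed in with the nut still gripped. The quarter turn was measured from the tool's rotation, not read off the nut, and the hand-in returned no verdict.

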